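# Switch off the warmer box and put its guard cover on

### The arm

A 6-joint arm with a two-finger parallel gripper is mounted at the origin on the work surface; the furniture and walls round the work are solid. World frame = base frame: x ahead of the robot, y to its left, z up, the work surface at z = 0. Lengths are in m, angles in degrees, forces in N, time in s.
With the tool pointing down it reaches from about 0.3 to 0.75 m from the base axis. Payload 8.5 kg.
Tool frame: the origin (TCP) lies midway between the tips of the shut fingers; the grasp point (between the pads) lies 19 mm behind it; y points along the fingers, x is the direction in which the jaws open and shut, and the axes are right-handed (so a half turn about y gives the same grasp; the last joint's range is limited). The gripper opens to 85 mm and grips with 20 to 120 N. Pads are 22 mm wide; open, the fingers measure 114 mm over their backs; the gripper's body (76 mm by 85 mm) begins 54 mm behind the grasp point. The pads swing forward as they close: fully open they stand 13 mm farther back than shut.
Start: joints at [-79.773, 21.807, 74.336, -0, 83.858, -12.336], TCP at [0.211, -0.508, 0.231] pointing down, gripper open.
Joint ranges: [-178.18, 178.18], [-50.72, 133.34], [12.68, 142.11], [-81.47, 261.47], [9.98, 163.14], [-165.26, 165.26]. Speed limits (degrees/s): [136.94, 136.94, 180, 180, 180, 180].

### API

Orientations are given as [roll, pitch, yaw] about the fixed x, y, z axes, in that order (R = Rz(yaw) Ry(pitch) Rx(roll)).
In Python, from workcell import observe, optics, job_done gives the robot as it stands.
- The arm moves only by the tool send_rows, never from a script. Its argument "deltas" is a list of rows, each an object of numbers: "dx", "dy", "dz": the shift along the tool's x, y, z in m; "twist": the turn about the tool's y in degrees; "grip": the opening in per cent of the stroke, from 0 (shut) to 100 (fully open). A call has 1 to 20 rows; each row shifts and turns the commanded pose from where the row before left it, along the tool's axes as they then stand; what a row does not reach is not made up. A row lasts 1/8 s, in which the tool goes at most 62.5 mm and 10.7 degrees, less where a joint would pass 70% of its speed; a pose out of reach is approached as far as the arm can. A call with a gripper value outside its range is refused whole. The fingers move at their own pace and stop on an object; "newtons" is the grip in N (left out, the last holds). Time passes only in rows, so rows that do not move let the fingers close. It gives the time, the measured TCP pose, the force and the opening at its end, in the units of the state.
- observe(): the state, without advancing time (a new reading comes with each control period).
- optics.grab_frame(name): name is "side" or "top" or "wrist"; returns a dict with "frame" (480x640x3 uint8, red, green, blue), "fx", "fy", "cx", "cy" (pixels), "origin" and "orientation" of the camera in the world. Camera axes: x right, y up, looking along -z (the intrinsics and any distortion apply to the point x, -y, -z); pixel columns grow to the right and rows downward; lengths in m; the calibration is good to about 2 mm. A picture is of the moment at which its call begins. There is no depth.
- job_done(): hands the job in, once; it reports no verdict.
The state is a dict: "clock": time; "joint_positions": joint angles; "qvel": joint speeds; "joint_torque": joint torques, N m; "tcp_pos": TCP position; "orientation": TCP orientation; "ft_force": force on the tool from outside, world axes, zero at the start; "moment": the same for the moment, N m; "finger_gap": opening from 0.0 (shut) to 1.0 (fully open).
Only numpy, scipy, OpenCV 4.12 (cv2) and the standard library are available. Lean on these libraries where they do the work, as an engineer would, in place of code of your own. Each camera call takes 0.05 s, during which the arm holds its last target.

### The job

Closing time: first sweep all four paddle switches of the grey switch box off with one unbroken drag of a fingertip along the row, without lifting away on the way, so that every paddle lies folded over. Only then take the metal guard cover out of its cradle by its free end, set it down on the table and let go of it, take it again across its middle and lower it between the corner guards of the switch box until it sits flat on the box over the switches. Leave the four bystanders (timer, tape roll, clear cup, frosted cupcake) where they stand.

Things in the scene. Friction and masses are not known exactly. Their poses are not given: they have to be found in the camera images.
- switch_box: Grey switch box fixed to the table: slab 216 (x) x 92 (y) x 14 mm high, origin at the centre of its underside, z up. Four black plastic paddle switches in a row along its x axis, pivots at y = 0, z = 16 mm. Four steel L-shaped corner guards stand on the slab up to z = 44 mm; the cover fits between them.
- seat (a point): Centre of the slab's top, 14 mm above the table, where the cover's origin must come to rest. Space inside the guards: 187 (x) by 63 mm (y), 3 mm of play round the cover. The guards' 8 mm thick long legs (y = +-31.5 to +-39.5 mm) leave both long sides open to fingers only over the middle 92 mm (x = -46 to +46 mm).
- row_start (a point): Point of the box at x = -115 mm, y = 0, 41 mm above the table: before the first paddle. A fingertip whose lower end moves from here straight to row_end (39 to 43 mm above the table) folds every paddle over to +x and passes above those already folded.
- row_end (a point): Point of the box at x = +100 mm, y = 0, 41 mm above the table: past the last paddle; end of the drag.
- switch_1 (a joint): First paddle, pivot at x = -73 mm: 0 = on, nearly upright (leaning 0.25 rad to -x), tip 47 mm above the table; 1.2 rad = off, folded over to +x of the box, top 36.5 mm above the table. 30 mm wide along y, 32 mm from pivot to rounded tip. Takes under 2 N; once past about 0.9 rad it drops the rest of the way and stays.
- switch_2 (a joint): Second paddle, pivot at x = -31 mm; as switch_1.
- switch_3 (a joint): Third paddle, pivot at x = +11 mm; as switch_1.
- switch_4 (a joint): Fourth paddle, pivot at x = +53 mm; as switch_1.
- cover: Loose steel guard cover, an open-bottomed shell 180 (x) x 56 (y) x 34 mm high, 0.11 to 0.22 kg; origin at the centre of its underside, z up. Flat upright sides, five low ribs across the middle of its top; inside height 28 mm. Its two ends are alike: either way round is right on the box. Starts lying in the cradle.
- cover_free_end (a point): Point in the cover 68 mm from its centre toward its -x end, 17 mm above its underside: the part that sticks out of the cradle at the start, where fingers can take it across its 56 mm width.
- cradle: Dark steel tray fixed to the table, origin at table level below the cover's start. Floor 12 mm high; side walls (outer faces y = +-38 mm) 42 mm high from x = -41 to +102 mm, end wall at +x. Open at -x, roughly toward the robot: there the last 45 mm of the cover stick out. The cover lies along the cradle's x axis, underside at z = 12 mm; lift it straight up.
- timer: Bystander: kitchen timer, 62 mm wide, 44 mm high, origin at the centre of its underside.
- tape_roll: Bystander: roll of tape lying flat, 100 mm across, 25 mm high, origin at the centre of its underside.
- clear_cup: Bystander: clear cup, 109 mm across, 72 mm high, origin at the centre of its underside.
- frosted_cupcake: Bystander: cupcake with pale frosting, 75 mm across, 74 mm high, origin at the centre of its underside.

How it is judged:
By the outcome, as a careful person would: the job done as asked, in the order asked, and still so for the second after the job is handed in, with the robot touching nothing.
It also fails if it takes over 70 s, if anything falls off the work surface, if the arm or the gripper's body presses on something with over 40 N, if the wrist force passes 120 N, or if a joint passes its speed limit or range.

## Working session

There is one attempt and no reset: what is moved stays moved. The work goes in short steps, Python scripts to look and compute and a tool call to move; the robot and the scene stay as the last step left them, time stands still between calls to the robot, and variables do not carry over. Pictures are saved under pics/ and viewed, and the job is handed in when it is done.

Besides the shell and the picture viewer there is one more tool, called after "Emit:" as name(argument=value, ...) on one line, values as JSON. send_rows: Moves the arm, as the interface text tells. Its arguments: {"type":"object","properties":{"deltas":{"type":"array"},"newtons":{"type":"number"}},"required":["deltas"]}

```bash
ls -a; mkdir -p pics
python3 - <<'E'
from workcell import observe, optics
import cv2
s=observe(); print(s)
for n in ("side","top","wrist"):
    f=optics.grab_frame(n); print(n,{k:v for k,v in f.items() if k!="frame"})
    cv2.imwrite(f"pics/{n}0.png",f["frame"][:,:,::-1])
E
```

```text
.
..
pics
{'clock': 0.0, 'joint_positions': array([-7.97723066e+01,  2.18414918e+01,  7.43855760e+01, -1.49330095e-03,
        8.38584300e+01, -1.23377242e+01]), 'qvel': array([ 0.07097572, -0.06552785, -0.00082271,  0.01201791,  0.00682373,
        0.08291333]), 'joint_torque': array([ 1.52546785e-03, -4.48454726e+01, -2.31279087e+01, -1.09118785e-04,
        4.68273924e-03, -1.19039157e-05]), 'tcp_pos': array([ 0.21097566, -0.50760132,  0.23070224]), 'orientation': array([-8.99831816e+01,  8.38403994e-02, -6.74344093e+01]), 'ft_force': array([ 0.4741473 , -0.35582167, -0.91811143]), 'moment': array([ 0.0269889 , -0.02905069,  0.02716868]), 'finger_gap': 1.0003871320876139}
side {'fx': 621.8148135522572, 'fy': 621.8148135522572, 'cx': 320.24774119604643, 'cy': 247.72190622472448, 'origin': array([0.64747143, 1.19081703, 1.01401315]), 'orientation': array([ 52.16146532,   0.61979006, 177.26284724])}
top {'fx': 557.7514953344667, 'fy': 557.7514953344667, 'cx': 322.84145031558853, 'cy': 239.62725277071442, 'origin': array([ 0.5148595 , -0.0264132 ,  1.33018973]), 'orientation': array([  2.39445792,  -0.44108038, -88.91726213])}
wrist {'fx': 377.4736921186934, 'fy': 377.4736921186934, 'cx': 312.57672076085555, 'cy': 234.77778014911172, 'origin': array([ 0.28228863, -0.4788713 ,  0.37286774]), 'orientation': array([-1.74806985e+01, -3.86929329e-02, -6.74490050e+01])}
```

View pics/top0.png

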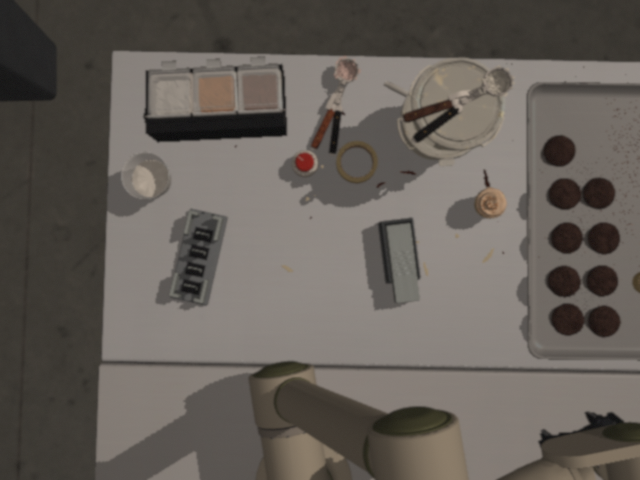

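View pics/side0.png

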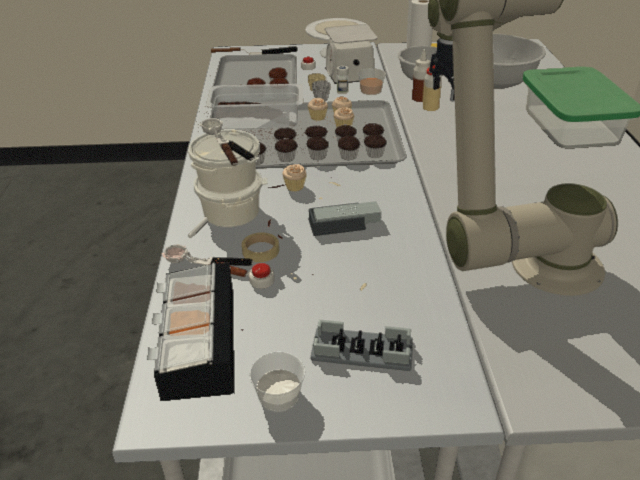

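View pics/wrist0.png

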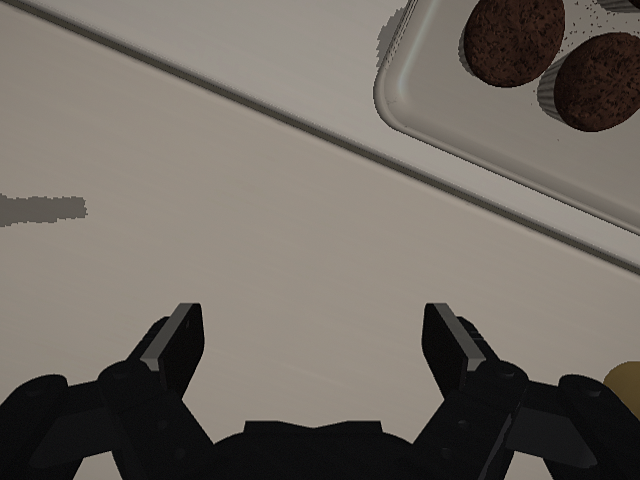

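```bash
cat > h.py <<'E'
import numpy as np, cv2
from scipy.spatial.transform import Rotation as R
def Rm(o): return R.from_euler('xyz',o,degrees=True).as_matrix()
def ray(f,u,v):
    d=np.array([(u-f['cx'])/f['fx'],-(v-f['cy'])/f['fy'],-1.0]); return Rm(f['orientation'])@d
def plane(f,u,v,z):
    d=ray(f,u,v); o=np.array(f['origin']); return o+d*(z-o[2])/d[2]
def proj(f,p):
    q=Rm(f['orientation']).T@(np.array(p)-np.array(f['origin'])); 
    return np.array([f['cx']+f['fx']*q[0]/-q[2], f['cy']-f['fy']*q[1]/-q[2]])
def crop(f,u0,u1,v0,v1,k,name):
    cv2.imwrite(name,cv2.resize(np.ascontiguousarray(f['frame'][v0:v1,u0:u1,::-1]),None,fx=k,fy=k,interpolation=cv2.INTER_CUBIC))
E
python3 - <<'E'
from h import *; from workcell import optics
t=optics.grab_frame("top"); s=optics.grab_frame("side")
crop(t,150,250,200,315,5,"pics/tb.png"); crop(t,360,440,205,315,5,"pics/tc.png"); crop(s,300,420,305,380,6,"pics/sb.png")
E
```

```text
(no output)
```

View pics/tb.png

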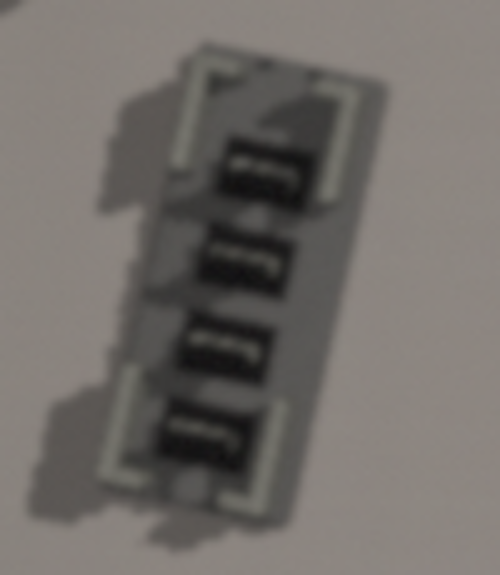

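View pics/sb.png

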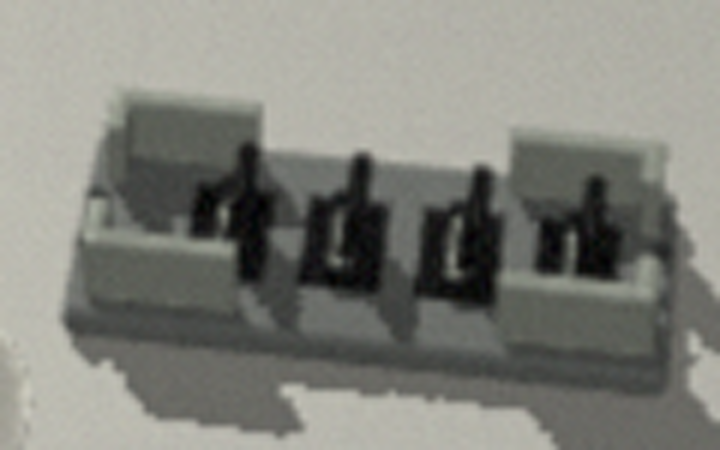

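View pics/tc.png

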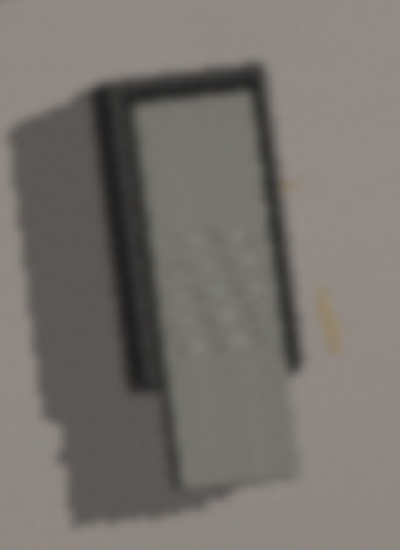

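Run:
```python
from h import *; from workcell import optics
t=optics.grab_frame("top")
def P(pts,k,u0,v0,z): return np.array([plane(t,u0+(a+.5)/k-.5,v0+(b+.5)/k-.5,z)[:2] for a,b in pts])
# box: slab corners (z=14mm) and guard top outer corners (z=44)
S=P([(203,42),(390,85),(285,525)],5,150,200,.014)
print(S, np.linalg.norm(S[0]-S[1]),np.linalg.norm(S[1]-S[2]), 'c',(S[0]+S[2])/2)
G=P([(190,58),(358,90),(265,515),(100,480)],5,150,200,.044)
print(G,G.mean(0)); d=G[0]-G[3]; print(np.degrees(np.arctan2(d[1],d[0]))); d=G[1]-G[2]; print(np.degrees(np.arctan2(d[1],d[0])))
# cover top z=46
C=P([(133,100),(250,88),(298,478),(180,490)],5,360,205,.046)
print(C,C.mean(0)); d=C[0]-C[3]; print(np.linalg.norm(d),np.degrees(np.arctan2(d[1],d[0]))); d=C[1]-C[2]; print(np.linalg.norm(d),np.degrees(np.arctan2(d[1],d[0])))
for n,u,v in (("timer",302,162),("tape",356,161),("cup",146,177),("cake",490,203)): print(n,plane(t,u,v,.03))
```

```text
[[0.63884974 0.27932182]
 [0.62020413 0.19053778]
 [0.41225674 0.23435921]] 0.09072081030299199 0.2125145439160678 c [0.52555324 0.25684052]
[[0.62849668 0.27813031]
 [0.61520074 0.20028631]
 [0.41899469 0.23769944]
 [0.43359634 0.31369983]] [0.52407211 0.25745397]
-10.34271451499492
-10.79572351472463
[[ 0.60627335 -0.18090802]
 [ 0.61287987 -0.23492946]
 [ 0.43375018 -0.25923002]
 [ 0.42726265 -0.20504441]] [ 0.52004151 -0.22002798]
0.180630548433369 7.6789997844063205
0.18077046490016485 7.725530815704197
timer [0.75072555 0.01694199 0.03      ]
tape [ 0.75566207 -0.10975087  0.03      ]
cup [0.70801658 0.38085607 0.03      ]
cake [ 0.66289626 -0.42570984  0.03      ]
```

Emit:
send_rows(deltas=[{"dx": -0.0434,"dz": 0.0404,"dy": -0.0015},{"dx": -0.0434,"dz": 0.0404,"dy": -0.0015},{"dx": -0.0434,"dz": 0.0404,"dy": -0.0015},{"dx": -0.0434,"dz": 0.0404,"dy": -0.0015},{"dx": -0.0434,"dz": 0.0404,"dy": -0.0015},{"dx": -0.0434,"dz": 0.0404,"dy": -0.0015},{"dx": -0.0434,"dz": 0.0404,"dy": -0.0015},{"dx": -0.0434,"dz": 0.0404,"dy": -0.0015},{"dx": -0.0434,"dz": 0.0404,"dy": -0.0015},{"dx": -0.0434,"dz": 0.0404,"dy": -0.0015},{"dx": -0.0434,"dz": 0.0404,"dy": -0.0015},{"dx": -0.0434,"dz": 0.0404,"dy": -0.0015},{"dx": -0.0434,"dz": 0.0404,"dy": -0.0015},{"dx": -0.0434,"dz": 0.0404,"dy": -0.0015},{"twist": -10.5},{"twist": -10.5},{"twist": -10.5},{"twist": -10.5},{"twist": -10.5},{"twist": -3.9}])

```text
schema error: expected keys dx, dy, dz, twist, grip
```

Run:
```python
from h import *; from workcell import optics,observe
s=observe(); print(s['clock'],s['tcp_pos'],s['orientation'],s['joint_positions'].round(1))
w=optics.grab_frame("wrist"); cv2.imwrite("pics/w1.png",w['frame'][:,:,::-1]); print(w['origin'],w['orientation'])
import pickle; pickle.dump(w,open('w1.pkl','wb'))
```

```text
0.3 [ 0.21099325 -0.50781862  0.23114108] [-8.99965194e+01  2.34093078e-02 -6.74407619e+01] [-79.8  21.8  74.3  -0.   83.9 -12.3]
[ 0.28229713 -0.47891594  0.37319875] [-17.490825    -0.0849387  -67.44895283]
```

View pics/w1.png

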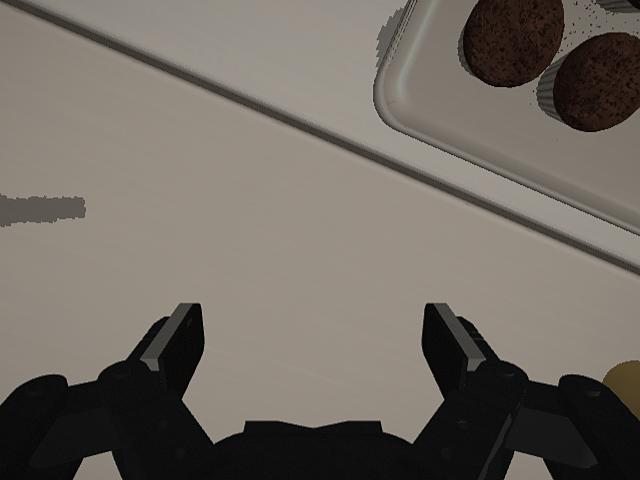

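All five keys are required in every row; I'll resend with them.

Emit:
send_rows(deltas=[{"dx": -0.0434,"dy": -0.0015,"dz": 0.0404,"twist": 0,"grip": 100},{"dx": -0.0434,"dy": -0.0015,"dz": 0.0404,"twist": 0,"grip": 100},{"dx": -0.0434,"dy": -0.0015,"dz": 0.0404,"twist": 0,"grip": 100},{"dx": -0.0434,"dy": -0.0015,"dz": 0.0404,"twist": 0,"grip": 100},{"dx": -0.0434,"dy": -0.0015,"dz": 0.0404,"twist": 0,"grip": 100},{"dx": -0.0434,"dy": -0.0015,"dz": 0.0404,"twist": 0,"grip": 100},{"dx": -0.0434,"dy": -0.0015,"dz": 0.0404,"twist": 0,"grip": 100},{"dx": -0.0434,"dy": -0.0015,"dz": 0.0404,"twist": 0,"grip": 100},{"dx": -0.0434,"dy": -0.0015,"dz": 0.0404,"twist": 0,"grip": 100},{"dx": -0.0434,"dy": -0.0015,"dz": 0.0404,"twist": 0,"grip": 100},{"dx": -0.0434,"dy": -0.0015,"dz": 0.0404,"twist": 0,"grip": 100},{"dx": -0.0434,"dy": -0.0015,"dz": 0.0404,"twist": 0,"grip": 100},{"dx": -0.0434,"dy": -0.0015,"dz": 0.0404,"twist": 0,"grip": 100},{"dx": -0.0434,"dy": -0.0015,"dz": 0.0404,"twist": 0,"grip": 100},{"dx": 0,"dy": 0,"dz": 0,"twist": -10.5,"grip": 100},{"dx": 0,"dy": 0,"dz": 0,"twist": -10.5,"grip": 100},{"dx": 0,"dy": 0,"dz": 0,"twist": -10.5,"grip": 100},{"dx": 0,"dy": 0,"dz": 0,"twist": -10.5,"grip": 100},{"dx": 0,"dy": 0,"dz": 0,"twist": -10.5,"grip": 100},{"dx": 0,"dy": 0,"dz": 0,"twist": -3.9,"grip": 100}])

```text
clock: 2.85
tcp_pos: [0.5002, 0.2702, 0.2523]
orientation: [-90.0, 0.0, -10.8]
ft_force: [-0.5, 0.6, 0.1]
finger_gap: 0.999
```

Run:
```python
from h import *; from workcell import optics,observe
s=observe(); print(s['clock'],s['tcp_pos'],s['orientation'],s['joint_positions'].round(1))
w=optics.grab_frame("wrist"); cv2.imwrite("pics/w1.png",w['frame'][:,:,::-1]); print(w['origin'],w['orientation'])
import pickle; pickle.dump(w,open('w1.pkl','wb'))
```

```text
2.85 [0.50018994 0.27021753 0.25227738] [-9.00028761e+01  4.87054403e-03 -1.08327309e+01] [16.5 22.9 69.  -0.  88.  27.3]
[0.51497162 0.3451495  0.39432086] [-17.58617115  -0.03869925 -10.8467514 ]
```

View pics/w1.png

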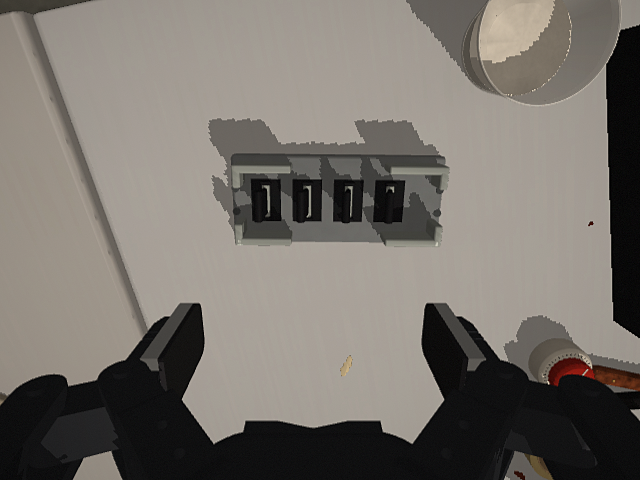

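Run:
```python
from h import *; import pickle
w=pickle.load(open('w1.pkl','rb')); crop(w,215,465,140,260,3,"pics/w1z.png")
```

```text
(no output)
```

View pics/w1z.png

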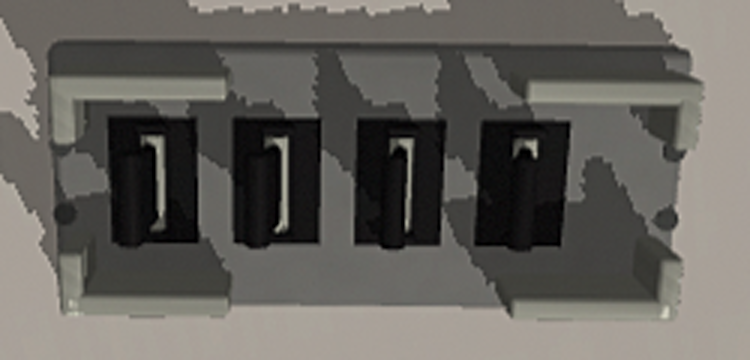

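Run:
```python
from h import *; import pickle
w=pickle.load(open('w1.pkl','rb'))
g=lambda a,b,z: plane(w,215+(a+.5)/3-.5,140+(b+.5)/3-.5,z)[:2]
G=np.array([g(50,77,.044),g(703,80,.044),g(682,319,.044),g(60,318,.044)])
print(G,G.mean(0)); 
ang=lambda d:np.degrees(np.arctan2(d[1],d[0]))
for i,j in((0,1),(3,2),(3,0),(2,1)): d=G[j]-G[i]; print(np.linalg.norm(d),ang(d))
# long legs inner ends
L=[g(228,89,.044),g(527,92,.044),g(228,303,.044),g(512,305,.044)]
print(np.mean(L,0))
S=np.array([g(50,46,.014),g(690,50,.014)]); d=S[1]-S[0]; print(np.linalg.norm(d),ang(d),S)
c=G.mean(0); a=np.radians(-12); ux=np.array([np.cos(a),np.sin(a)]); n=np.array([-ux[1],ux[0]])
# paddle bases pos in box frame at z=~0.015
for p in((148,180),(272,180),(397,180),(523,180)): 
   q=g(*p,.016)-c; print(q@ux,q@n)
```

```text
[[0.43352936 0.31594063]
 [0.6301316  0.27732375]
 [0.6170852  0.20071742]
 [0.41702849 0.23945163]] [0.52444366 0.25835836]
0.20035893761967702 -11.112645423575099
0.203771995011454 -10.957804937180164
0.07824862163242781 77.82622340448323
0.07770931692977474 80.33500355376182
[0.52452383 0.25902868]
0.21148518902224128 -11.202839345830728 [[0.42911188 0.32327869]
 [0.63656733 0.28219072]]
-0.07499400162435024 -0.0003379869966209804
-0.03279407765051292 0.0005053245766315217
0.009752606527646845 0.0013555657096063012
0.05264620753955839 0.0022127395323422467
```

Emit:
send_rows(deltas=[{"dx": 0,"dy": 0,"dz": 0,"twist": 0.3,"grip": 0},{"dx": -0.0495,"dy": 0,"dz": -0.0035,"twist": 0,"grip": 0},{"dx": -0.0495,"dy": 0,"dz": -0.0035,"twist": 0,"grip": 0},{"dx": 0,"dy": 0.05,"dz": 0,"twist": 0,"grip": 0},{"dx": 0,"dy": 0.05,"dz": 0,"twist": 0,"grip": 0},{"dx": 0,"dy": 0.05,"dz": 0,"twist": 0,"grip": 0},{"dx": 0,"dy": 0.03,"dz": 0,"twist": 0,"grip": 0},{"dx": 0,"dy": 0.02,"dz": 0,"twist": 0,"grip": 0},{"dx": 0,"dy": 0,"dz": 0,"twist": 0,"grip": 0}], newtons=40)

```text
clock: 4.03
tcp_pos: [0.4012, 0.2826, 0.0514]
orientation: [-90.1, 0.1, -11.4]
ft_force: [-0.2, -0.1, 0.5]
finger_gap: 0.0
```

Run:
```python
from h import *; from workcell import optics,observe
s=observe(); print(s['clock'],s['tcp_pos'],s['orientation'],s['finger_gap'])
w=optics.grab_frame("wrist"); cv2.imwrite("pics/w2.png",w['frame'][:,:,::-1])
c=np.array([.5244,.2583]);a=np.radians(-11.1); ux=np.array([np.cos(a),np.sin(a)]); n=np.array([-ux[1],ux[0]])
d=s['tcp_pos'][:2]-c; print(d@ux,d@n)
```

```text
4.025 [0.4012439  0.28258796 0.05142651] [-90.08303514   0.12993762 -11.41725406] 0.00019161839809189683
-0.125528144417872 0.00012334315374826904
```

View pics/w2.png

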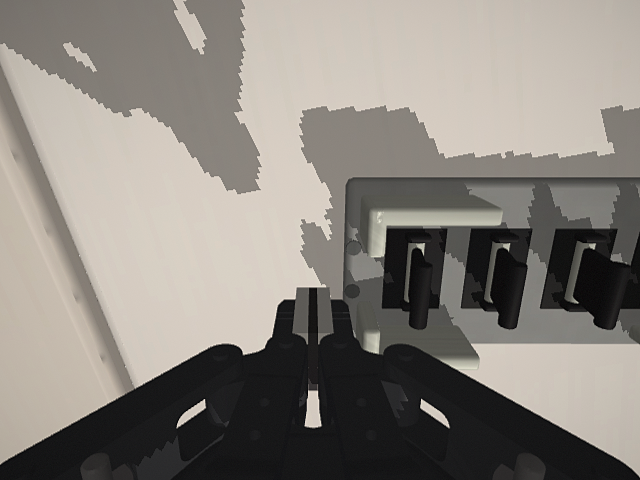

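Emit:
send_rows(deltas=[{"dx": 0,"dy": 0.0105,"dz": 0,"twist": 0,"grip": 0},{"dx": 0,"dy": 0,"dz": 0,"twist": 0,"grip": 0},{"dx": 0.01,"dy": 0,"dz": 0,"twist": 0,"grip": 0},{"dx": 0.015,"dy": 0,"dz": 0,"twist": 0,"grip": 0},{"dx": 0.015,"dy": 0,"dz": 0,"twist": 0,"grip": 0}])

```text
clock: 4.7
tcp_pos: [0.4424, 0.2747, 0.042]
orientation: [-90.0, -0.0, -11.4]
ft_force: [-0.6, 1.1, 0.6]
finger_gap: 0.0
```

Emit:
send_rows(deltas=[{"dx": 0.0155,"dy": 0.001,"dz": 0,"twist": 0,"grip": 0},{"dx": 0.0155,"dy": 0,"dz": 0,"twist": 0,"grip": 0},{"dx": 0.0155,"dy": 0,"dz": 0,"twist": 0,"grip": 0},{"dx": 0.0155,"dy": 0,"dz": 0.0005,"twist": 0,"grip": 0},{"dx": 0.0155,"dy": 0,"dz": 0,"twist": 0,"grip": 0},{"dx": 0.0155,"dy": 0,"dz": 0,"twist": 0,"grip": 0},{"dx": 0.0155,"dy": 0,"dz": 0.0005,"twist": 0,"grip": 0},{"dx": 0.0155,"dy": 0,"dz": 0,"twist": 0,"grip": 0},{"dx": 0.0155,"dy": 0,"dz": 0,"twist": 0,"grip": 0},{"dx": 0.0155,"dy": 0,"dz": 0,"twist": 0,"grip": 0},{"dx": 0.0155,"dy": 0,"dz": 0,"twist": 0,"grip": 0},{"dx": 0.0155,"dy": 0,"dz": 0,"twist": 0,"grip": 0},{"dx": 0,"dy": 0,"dz": 0,"twist": 0,"grip": 0}])

```text
clock: 6.32
tcp_pos: [0.6244, 0.2389, 0.0404]
orientation: [-90.0, -0.0, -11.4]
ft_force: [0.2, -0.3, 0.3]
finger_gap: 0.0
```

Run:
```python
from h import *; from workcell import optics,observe
s=observe(); print(s['clock'],s['tcp_pos'],s['orientation'],s['finger_gap'])
w=optics.grab_frame("wrist"); cv2.imwrite("pics/w3.png",w['frame'][:,:,::-1])
c=np.array([.5244,.2583]);a=np.radians(-11.1); ux=np.array([np.cos(a),np.sin(a)]); n=np.array([-ux[1],ux[0]])
d=s['tcp_pos'][:2]-c; print(d@ux,d@n)
```

```text
6.325 [0.62439179 0.23893154 0.04035151] [-8.99990411e+01 -2.70566924e-03 -1.13770089e+01] 1.23441854818241e-05
0.10185006570534255 0.0002444865026582539
```

View pics/w3.png

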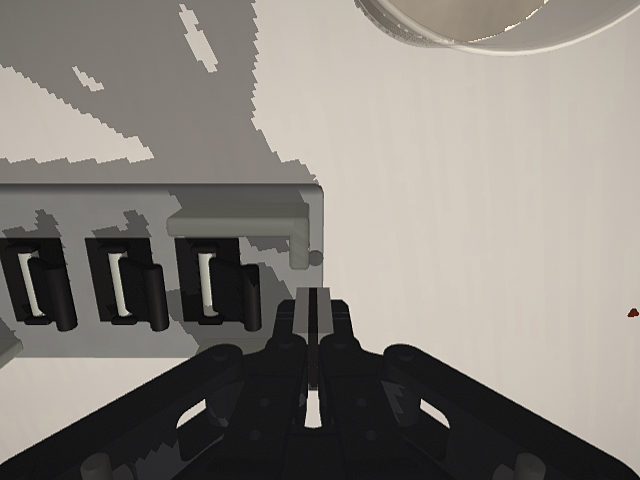

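Emit:
send_rows(deltas=[{"dx": 0,"dy": -0.05,"dz": 0,"twist": 0,"grip": 0},{"dx": 0,"dy": -0.05,"dz": 0,"twist": 0,"grip": 0},{"dx": 0,"dy": -0.05,"dz": 0,"twist": 0,"grip": 0},{"dx": 0,"dy": -0.05,"dz": 0,"twist": 0,"grip": 0},{"dx": -0.0084,"dy": 0,"dz": -0.0547,"twist": 0,"grip": 100},{"dx": -0.0084,"dy": 0,"dz": -0.0547,"twist": 0,"grip": 100}])

```text
clock: 7.12
tcp_pos: [0.5844, 0.1348, 0.241]
orientation: [-90.0, -0.0, -11.2]
ft_force: [0.9, -1.3, 0.7]
finger_gap: 0.419
```

Run:
```python
from h import *; from workcell import optics,observe
w=optics.grab_frame("wrist"); cv2.imwrite("pics/w4.png",w['frame'][:,:,::-1])
```

```text
(no output)
```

View pics/w4.png

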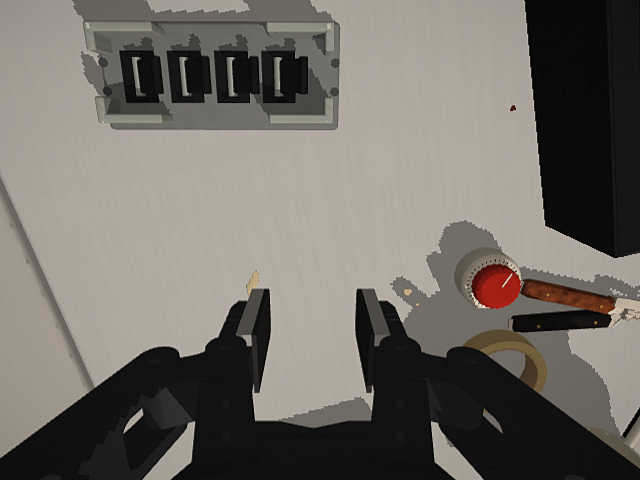

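All four paddles lie folded to the +x (right) side: the tips are now right of the plates at about (152,75), (200,75), (250,72) and (298,72). On to the cover.

Emit:
send_rows(deltas=[{"dx": -0.0084,"dy": 0,"dz": -0.0547,"twist": 0,"grip": 100},{"dx": -0.0084,"dy": 0,"dz": -0.0547,"twist": 0,"grip": 100},{"dx": -0.0084,"dy": 0,"dz": -0.0547,"twist": 0,"grip": 100},{"dx": -0.0084,"dy": 0,"dz": -0.0547,"twist": 0,"grip": 100},{"dx": -0.0084,"dy": 0,"dz": -0.0547,"twist": 0,"grip": 100},{"dx": -0.0084,"dy": 0,"dz": -0.0547,"twist": 0,"grip": 100},{"dx": -0.0084,"dy": 0,"dz": -0.0547,"twist": 0,"grip": 100},{"dx": 0,"dy": 0,"dz": 0,"twist": 10.1,"grip": 100},{"dx": 0,"dy": 0,"dz": 0,"twist": 10.1,"grip": 100},{"dx": 0,"dy": 0,"dz": 0,"twist": 10.1,"grip": 100},{"dx": 0,"dy": 0,"dz": 0,"twist": 10.1,"grip": 100},{"dx": 0,"dy": 0,"dz": 0,"twist": 10.1,"grip": 100},{"dx": 0,"dy": 0,"dz": 0,"twist": 10.1,"grip": 100},{"dx": 0,"dy": 0,"dz": 0,"twist": 10.1,"grip": 100},{"dx": 0,"dy": 0,"dz": 0,"twist": 0,"grip": 100}])

```text
clock: 9.05
tcp_pos: [0.4524, -0.2279, 0.2408]
orientation: [-90.0, 0.0, -81.9]
ft_force: [-0.1, -0.1, -0.2]
finger_gap: 1.0
```

Run:
```python
from h import *; from workcell import optics,observe
import pickle
s=observe(); print(s['clock'],s['tcp_pos'],s['orientation'],s['joint_positions'].round(1))
w=optics.grab_frame("wrist"); cv2.imwrite("pics/w5.png",w['frame'][:,:,::-1]);pickle.dump(w,open('w5.pkl','wb'))
```

```text
9.05 [ 0.45240674 -0.22790193  0.24076223] [-9.00136474e+01  2.11630339e-02 -8.19213117e+01] [-40.2  17.   80.    0.   83.   41.8]
```

View pics/w5.png

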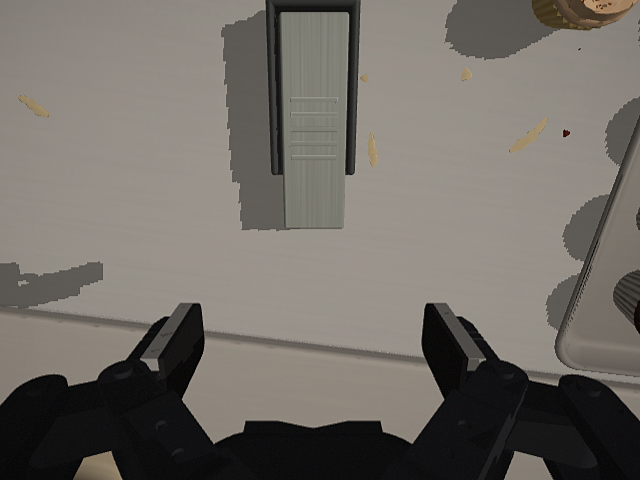

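Run:
```python
from h import *; import pickle
w=pickle.load(open('w5.pkl','rb')); crop(w,255,375,0,240,2.5,"pics/w5z.png")
g=cv2.cvtColor(w['frame'],cv2.COLOR_RGB2GRAY).astype(int); 
for r in (60,90,150,200): print(r,g[r,262:375:1].tolist())
```

```text
60 [91, 91, 91, 93, 98, 59, 27, 35, 44, 56, 65, 65, 68, 26, 19, 21, 26, 33, 50, 79, 109, 125, 125, 127, 124, 125, 125, 124, 122, 124, 129, 128, 125, 127, 129, 128, 128, 124, 121, 129, 133, 129, 125, 127, 130, 124, 127, 129, 128, 126, 126, 128, 127, 126, 129, 128, 127, 128, 121, 125, 129, 131, 131, 130, 128, 120, 123, 128, 129, 127, 127, 129, 130, 130, 128, 129, 127, 126, 124, 126, 128, 128, 128, 129, 134, 150, 47, 15, 20, 29, 37, 42, 51, 69, 66, 54, 89, 151, 148, 146, 145, 145, 145, 146, 145, 146, 145, 145, 145, 145, 146, 144, 146]
90 [93, 92, 92, 92, 92, 100, 59, 28, 34, 45, 59, 67, 64, 65, 29, 19, 18, 31, 31, 64, 86, 121, 125, 127, 125, 126, 127, 124, 122, 121, 128, 129, 126, 127, 129, 129, 131, 126, 123, 127, 133, 130, 126, 128, 129, 126, 125, 125, 127, 126, 126, 126, 125, 128, 128, 127, 128, 127, 125, 124, 131, 130, 131, 130, 126, 122, 124, 130, 131, 127, 126, 128, 128, 129, 129, 129, 129, 125, 126, 127, 128, 127, 128, 130, 152, 56, 15, 19, 29, 34, 39, 50, 68, 66, 54, 91, 153, 148, 146, 147, 148, 147, 147, 148, 146, 147, 148, 147, 147, 147, 146, 147, 147]
150 [93, 94, 94, 94, 94,
[... 361 characters left out ...]
25, 126, 134, 111, 22, 17, 25, 33, 40, 47, 64, 64, 56, 90, 153, 149, 149, 147, 147, 147, 147, 146, 146, 146, 146, 147, 142, 139, 139, 141, 146, 146, 147]
200 [95, 95, 94, 95, 94, 96, 95, 95, 94, 95, 95, 93, 94, 96, 94, 95, 94, 93, 95, 93, 97, 71, 69, 103, 131, 124, 120, 123, 122, 119, 121, 121, 120, 121, 123, 121, 123, 121, 120, 121, 125, 125, 127, 123, 117, 118, 120, 124, 125, 120, 119, 122, 124, 122, 121, 118, 122, 121, 124, 123, 126, 127, 127, 123, 124, 126, 126, 123, 122, 120, 118, 126, 123, 120, 127, 120, 122, 120, 122, 123, 124, 128, 129, 150, 148, 149, 148, 147, 147, 149, 148, 148, 148, 149, 148, 148, 148, 147, 148, 149, 149, 150, 149, 148, 149, 149, 149, 148, 148, 149, 148, 149, 150]
```

View pics/w5z.png

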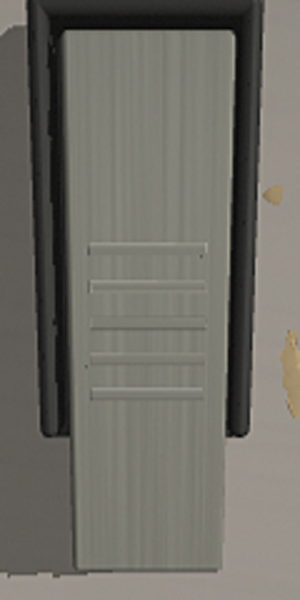

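Run:
```python
from h import *; import pickle
w=pickle.load(open('w5.pkl','rb'))
P=lambda u,v: plane(w,u,v,.046)[:2]
L=np.array([P(281.3,60),P(282,90),P(283.5,150),P(284.8,200)]); Rr=np.array([P(347.7,60),P(346.8,90),P(345.3,150),P(344.6,200)])
ang=lambda d:np.degrees(np.arctan2(d[1],d[0]))
for q in(L,Rr): print(ang(q[0]-q[-1]))
print(np.linalg.norm(L-Rr,axis=1))
e0=P(314.5,227.5);e1=P(315,11.5); print(e0,e1,np.linalg.norm(e1-e0),ang(e1-e0),(e0+e1)/2)
M=(L+Rr)/2; print(M)
a=np.radians(7.9);ux=np.array([np.cos(a),np.sin(a)])
print('free', e0+ux*.022)
```

```text
8.202572913362964
8.278401876710197
[0.05420981 0.05408508 0.05399296 0.05436403]
[ 0.43114235 -0.23387602] [ 0.60690393 -0.20910003] 0.17749924989603752 8.023754668700494 [ 0.51902314 -0.22148803]
[[ 0.57220869 -0.21367459]
 [ 0.54951777 -0.21684027]
 [ 0.50097759 -0.22378872]
 [ 0.45695756 -0.23036568]]
free [ 0.45293356 -0.23085224]
```

Emit:
send_rows(deltas=[{"dx": 0.0025,"dy": 0.05,"dz": -0.0005,"twist": 0,"grip": 100},{"dx": 0,"dy": 0.05,"dz": 0,"twist": 0,"grip": 100},{"dx": 0,"dy": 0.05,"dz": 0,"twist": 0,"grip": 100},{"dx": 0,"dy": 0.04,"dz": 0,"twist": 0,"grip": 100},{"dx": 0,"dy": 0.025,"dz": 0,"twist": 0,"grip": 100},{"dx": 0,"dy": 0.018,"dz": 0,"twist": 0,"grip": 100},{"dx": 0,"dy": 0,"dz": 0,"twist": 0,"grip": 100}])

```text
clock: 9.98
tcp_pos: [0.452, -0.2305, 0.007]
orientation: [-90.1, 0.1, -81.9]
ft_force: [-0.1, 0.6, -0.4]
finger_gap: 1.005
```

Run:
```python
from h import *; from workcell import optics,observe
w=optics.grab_frame("wrist"); cv2.imwrite("pics/w6.png",w['frame'][:,:,::-1])
```

```text
(no output)
```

View pics/w6.png

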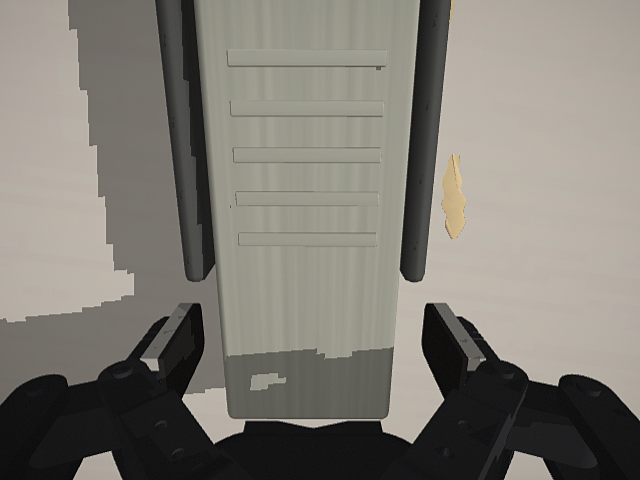

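Emit:
send_rows(deltas=[{"dx": 0,"dy": 0,"dz": 0,"twist": 0,"grip": 75},{"dx": 0,"dy": 0,"dz": 0,"twist": 0,"grip": 68},{"dx": 0,"dy": 0,"dz": 0,"twist": 0,"grip": 30},{"dx": 0,"dy": 0,"dz": 0,"twist": 0,"grip": 30},{"dx": 0,"dy": 0,"dz": 0,"twist": 0,"grip": 30}], newtons=80)

```text
clock: 10.65
tcp_pos: [0.4527, -0.231, 0.0088]
orientation: [-89.9, -0.1, -82.0]
ft_force: [-1.6, 1.7, 7.4]
finger_gap: 0.645
```

Emit:
send_rows(deltas=[{"dx": 0,"dy": -0.008,"dz": 0,"twist": 0,"grip": 30},{"dx": 0,"dy": -0.015,"dz": 0,"twist": 0,"grip": 30},{"dx": 0,"dy": -0.02,"dz": 0,"twist": 0,"grip": 30},{"dx": 0,"dy": -0.025,"dz": 0,"twist": 0,"grip": 30},{"dx": 0,"dy": -0.025,"dz": 0,"twist": 0,"grip": 30},{"dx": 0,"dy": -0.025,"dz": 0,"twist": 0,"grip": 30},{"dx": 0,"dy": 0,"dz": 0,"twist": 0,"grip": 30}])

```text
clock: 11.52
tcp_pos: [0.453, -0.2314, 0.1274]
orientation: [-89.9, -0.2, -82.0]
ft_force: [-0.9, 0.3, -1.8]
finger_gap: 0.646
```

Run:
```python
from h import *; from workcell import optics,observe
w=optics.grab_frame("wrist"); cv2.imwrite("pics/w7.png",w['frame'][:,:,::-1])
f=optics.grab_frame("side"); crop(f,240,440,120,300,4,"pics/s7.png")
print(observe())
```

```text
{'clock': 11.625, 'joint_positions': array([-4.04199354e+01,  2.38334291e+01,  9.05479942e+01, -2.83981553e-03,
        6.56645081e+01,  4.16142199e+01]), 'qvel': array([ 0.04762402,  0.92158959,  0.59461773,  0.02410573,  0.08126043,
       -0.0562627 ]), 'joint_torque': array([ 4.59735584e-02, -4.46408594e+01, -2.00821441e+01,  6.75510219e-02,
       -4.77038836e-02, -3.24043585e-04]), 'tcp_pos': array([ 0.45212906, -0.23073993,  0.12527072]), 'orientation': array([-9.00324375e+01,  3.26221744e-02, -8.20329933e+01]), 'ft_force': array([-0.06291736, -0.08545554, -1.49284123]), 'moment': array([-0.01853247,  0.11322565, -0.01453521]), 'finger_gap': 0.6440039276328922}
```

View pics/w7.png

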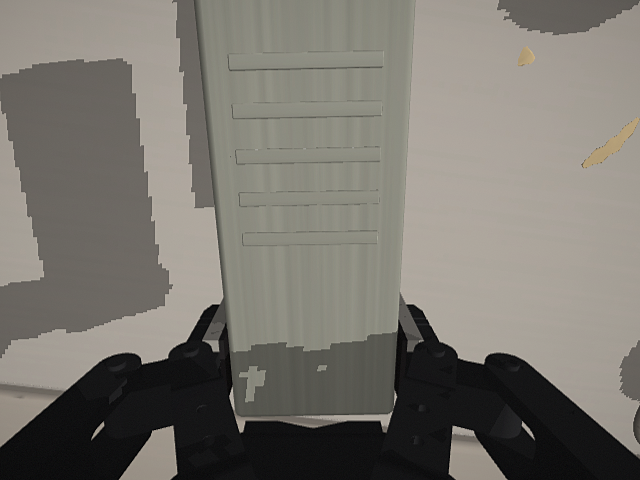

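View pics/s7.png

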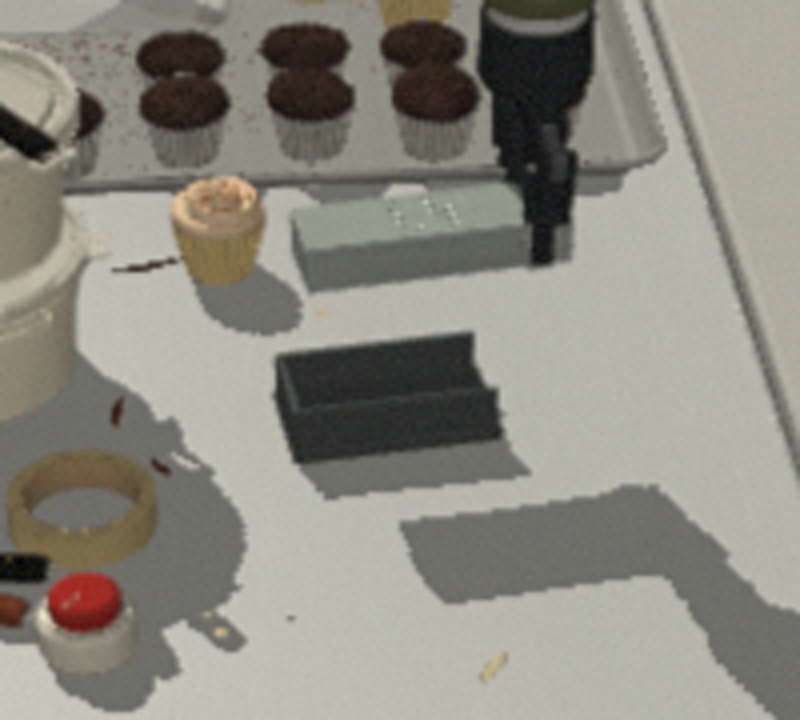

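Emit:
send_rows(deltas=[{"dx": -0.05,"dy": 0,"dz": 0.007,"twist": 0,"grip": 30},{"dx": -0.05,"dy": 0,"dz": 0.007,"twist": 0,"grip": 30},{"dx": -0.05,"dy": 0,"dz": 0.007,"twist": 0,"grip": 30},{"dx": -0.048,"dy": 0,"dz": 0.007,"twist": 0,"grip": 30},{"dx": 0,"dy": 0.04,"dz": 0,"twist": 0,"grip": 30},{"dx": 0,"dy": 0.04,"dz": 0,"twist": 0,"grip": 30},{"dx": 0,"dy": 0.02,"dz": 0,"twist": 0,"grip": 30},{"dx": 0,"dy": 0.01,"dz": 0,"twist": 0,"grip": 30},{"dx": 0,"dy": 0.006,"dz": 0,"twist": 0,"grip": 30},{"dx": 0,"dy": 0,"dz": 0,"twist": 0,"grip": 30},{"dx": 0,"dy": 0,"dz": 0,"twist": 0,"grip": 30}])

```text
clock: 13.0
tcp_pos: [0.4531, -0.0311, 0.0103]
orientation: [-89.9, -0.0, -82.0]
ft_force: [-0.1, -0.5, -1.5]
finger_gap: 0.647
```

Emit:
send_rows(deltas=[{"dx": 0,"dy": 0.005,"dz": 0,"twist": 0,"grip": 30},{"dx": 0,"dy": 0.003,"dz": 0,"twist": 0,"grip": 30},{"dx": 0,"dy": 0,"dz": 0,"twist": 0,"grip": 30}])

```text
clock: 13.38
tcp_pos: [0.4527, -0.031, 0.0016]
orientation: [-90.0, 0.0, -82.0]
ft_force: [-0.2, 0.0, -1.2]
finger_gap: 0.644
```

Emit:
send_rows(deltas=[{"dx": 0,"dy": 0.0015,"dz": 0,"twist": 0,"grip": 30},{"dx": 0,"dy": 0,"dz": 0,"twist": 0,"grip": 30}])

```text
clock: 13.62
tcp_pos: [0.4528, -0.031, 0.0003]
orientation: [-90.0, 0.0, -82.0]
ft_force: [0.2, -0.4, -1.2]
finger_gap: 0.647
```

Emit:
send_rows(deltas=[{"dx": 0,"dy": 0.0015,"dz": 0,"twist": 0,"grip": 30},{"dx": 0,"dy": 0,"dz": 0,"twist": 0,"grip": 30}])

```text
clock: 13.88
tcp_pos: [0.4527, -0.031, -0.0013]
orientation: [-90.0, 0.0, -82.0]
ft_force: [0.1, -0.2, -1.2]
finger_gap: 0.645
```

Run:
```python
from h import *; from workcell import optics,observe
f=optics.grab_frame("side"); crop(f,260,440,180,300,4,"pics/s8.png")
print(observe()['ft_force'])
```

```text
[-0.02976113 -0.73815973 -1.17361914]
```

View pics/s8.png

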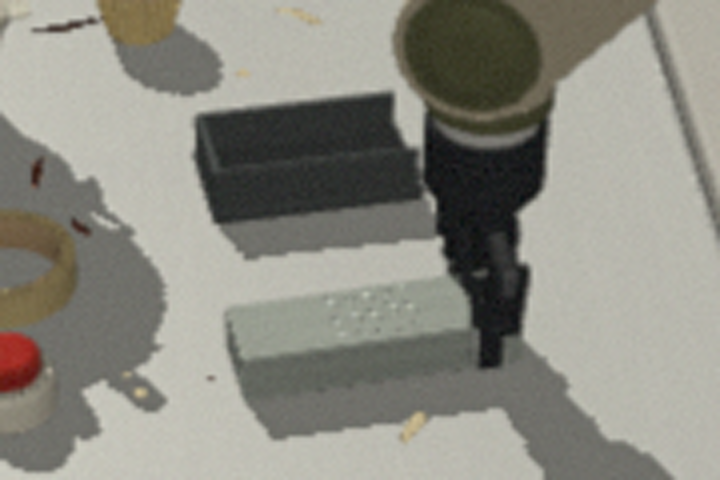

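Emit:
send_rows(deltas=[{"dx": 0,"dy": 0.0015,"dz": 0,"twist": 0,"grip": 30},{"dx": 0,"dy": 0,"dz": 0,"twist": 0,"grip": 30}])

```text
clock: 14.18
tcp_pos: [0.4528, -0.031, -0.0027]
orientation: [-90.0, 0.0, -82.0]
ft_force: [-0.3, 0.2, -1.2]
finger_gap: 0.644
```

Emit:
send_rows(deltas=[{"dx": 0,"dy": 0.001,"dz": 0,"twist": 0,"grip": 30},{"dx": 0,"dy": 0,"dz": 0,"twist": 0,"grip": 30}])

```text
clock: 14.42
tcp_pos: [0.4529, -0.031, -0.0031]
orientation: [-90.0, -0.0, -82.0]
ft_force: [-2.5, 0.6, 9.5]
finger_gap: 0.644
```

Emit:
send_rows(deltas=[{"dx": 0,"dy": 0,"dz": 0,"twist": 0,"grip": 75},{"dx": 0,"dy": 0,"dz": 0,"twist": 0,"grip": 100},{"dx": 0,"dy": 0,"dz": 0,"twist": 0,"grip": 100},{"dx": 0,"dy": 0,"dz": 0,"twist": 0,"grip": 100},{"dx": 0,"dy": -0.02,"dz": 0,"twist": 0,"grip": 100},{"dx": 0,"dy": -0.05,"dz": 0,"twist": 0,"grip": 100},{"dx": 0,"dy": -0.06,"dz": 0,"twist": 0,"grip": 100},{"dx": 0,"dy": -0.06,"dz": 0,"twist": 0,"grip": 100},{"dx": 0,"dy": 0,"dz": 0,"twist": 0,"grip": 100}])

```text
clock: 15.55
tcp_pos: [0.4543, -0.0315, 0.1902]
orientation: [-89.5, -0.2, -82.0]
ft_force: [0.5, -0.9, -0.3]
finger_gap: 1.001
```

Run:
```python
from h import *; from workcell import optics,observe
import pickle
s=observe(); print(s['clock'],s['tcp_pos'],s['orientation'],s['joint_positions'].round(1))
w=optics.grab_frame("wrist"); cv2.imwrite("pics/w9.png",w['frame'][:,:,::-1]);pickle.dump(w,open('w9.pkl','wb'))
f=optics.grab_frame("side"); crop(f,260,440,180,300,4,"pics/s9.png")
```

```text
15.55 [ 0.4543423  -0.03145303  0.19023062] [-89.54639943  -0.22912117 -82.02542282] [-18.9  14.4  92.9   0.   72.2  63.1]
```

View pics/w9.png

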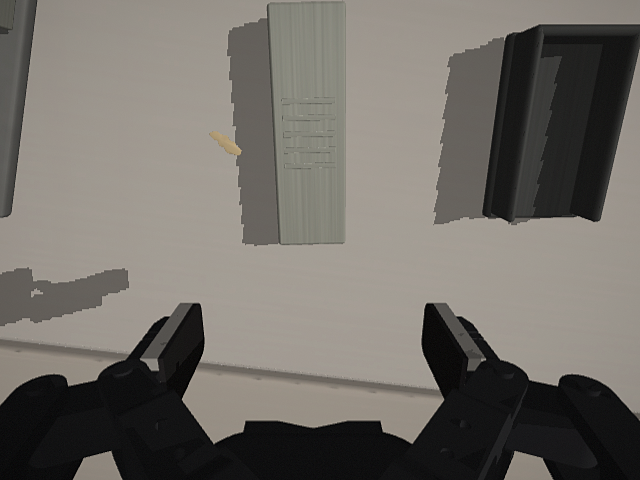

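View pics/s9.png

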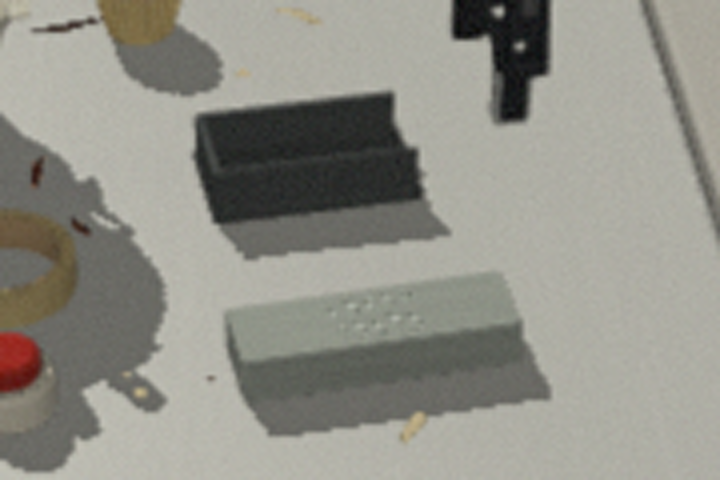

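Run:
```python
from h import *; import pickle
w=pickle.load(open('w9.pkl','rb')); crop(w,255,365,0,260,2.3,"pics/w9z.png")
g=cv2.cvtColor(w['frame'],cv2.COLOR_RGB2GRAY).astype(int)
for r in (20,80,180,225): print(r,g[r,262:292].tolist(),g[r,335:352].tolist())
for c in (300,330): print(c,g[0:8,c].tolist(),g[235:250,c].tolist())
```

```text
20 [94, 94, 94, 94, 99, 71, 73, 102, 133, 130, 131, 132, 129, 130, 131, 132, 129, 130, 131, 134, 133, 133, 131, 131, 131, 133, 132, 130, 128, 131] [131, 131, 130, 133, 135, 134, 133, 134, 139, 140, 131, 151, 151, 150, 150, 150, 150]
80 [98, 97, 98, 98, 99, 99, 98, 101, 77, 72, 102, 135, 132, 133, 134, 132, 135, 136, 133, 130, 132, 137, 137, 135, 135, 137, 138, 138, 140, 133] [138, 135, 134, 134, 138, 136, 136, 138, 138, 145, 130, 155, 155, 154, 154, 154, 155]
180 [100, 100, 100, 100, 100, 101, 100, 101, 100, 101, 101, 100, 104, 75, 72, 101, 136, 135, 132, 130, 132, 132, 127, 130, 132, 129, 130, 131, 131, 131] [132, 136, 130, 132, 130, 131, 132, 132, 133, 142, 137, 159, 158, 158, 157, 157, 156]
225 [100, 100, 100, 100, 100, 100, 101, 100, 101, 101, 100, 101, 101, 100, 102, 105, 65, 94, 129, 136, 130, 129, 131, 130, 125, 128, 130, 128, 128, 130] [128, 134, 129, 129, 129, 130, 130, 129, 135, 138, 148, 159, 159, 159, 158, 158, 158]
300 [149, 153, 131, 124, 131, 134, 136, 136] [131, 132, 131, 132, 131, 132, 132, 135, 111, 102, 150, 161, 159, 158, 158]
330 [152, 131, 123, 130, 136, 136, 135, 136] [129, 130, 130, 130, 130, 131, 132, 115, 110, 152, 160, 158, 158, 157, 157]
```

View pics/w9z.png

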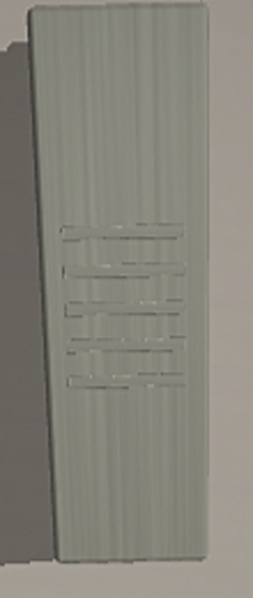

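Run:
```python
from h import *; import pickle
w=pickle.load(open('w9.pkl','rb'))
P=lambda u,v: plane(w,u,v,.034)[:2]
L=np.array([P(268,20),P(271.3,80),P(276.3,180),P(278.6,225)]); Rr=np.array([P(345.6,20),P(345.6,80),P(345.6,180),P(345.3,225)])
ang=lambda d:np.degrees(np.arctan2(d[1],d[0]))
for q in(L,Rr): print(ang(q[0]-q[-1]))
print(np.linalg.norm(L-Rr,axis=1))
e0=P(312.3,243);e1=P(307,1.8); print(e0,e1,np.linalg.norm(e1-e0),ang(e1-e0),(e0+e1)/2)
M=(L+Rr)/2; print(M); c=(e0+e1)/2
a=np.radians(7.9);ux=np.array([np.cos(a),np.sin(a)])
print(c, 'from grasp history', np.array([.4528,-.031])+.068*ux)
```

```text
9.307044509021502
9.334788518413678
[0.05472473 0.05466423 0.05494697 0.05480132]
[ 0.43208125 -0.03610757] [ 0.60674417 -0.00799002] 0.1769116554278464 9.145118087291598 [ 0.51941271 -0.0220488 ]
[[ 0.59553772 -0.0093807 ]
 [ 0.55674208 -0.01585459]
 [ 0.48402088 -0.02778901]
 [ 0.44746393 -0.03368424]]
[ 0.51941271 -0.0220488 ] from grasp history [ 0.52015464 -0.02165377]
```

Emit:
send_rows(deltas=[{"dx": 0,"dy": 0,"dz": 0.033,"twist": 0,"grip": 100},{"dx": 0,"dy": 0,"dz": 0.033,"twist": 0,"grip": 100},{"dx": 0,"dy": 0.03,"dz": 0,"twist": 0,"grip": 100},{"dx": 0,"dy": 0.03,"dz": 0,"twist": 0,"grip": 100},{"dx": 0,"dy": 0.02,"dz": 0,"twist": 0,"grip": 100},{"dx": 0,"dy": 0,"dz": 0,"twist": 0,"grip": 100}])

```text
clock: 16.4
tcp_pos: [0.5167, -0.0216, 0.1038]
orientation: [-90.3, 0.1, -82.0]
ft_force: [-0.1, -0.1, 0.5]
finger_gap: 1.0
```

Run:
```python
from h import *; from workcell import optics,observe
import pickle
w=optics.grab_frame("wrist"); cv2.imwrite("pics/w10.png",w['frame'][:,:,::-1]);pickle.dump(w,open('w10.pkl','wb'))
s=observe(); print(s['clock'],s['tcp_pos'],s['orientation'],w['orientation'])
g=cv2.cvtColor(w['frame'],cv2.COLOR_RGB2GRAY).astype(int)
```

```text
16.45 [ 0.51750115 -0.02174992  0.10514542] [-9.01762245e+01  7.44715454e-02 -8.20409203e+01] [-1.77961034e+01  3.05802562e-02 -8.20554501e+01]
```

View pics/w10.png

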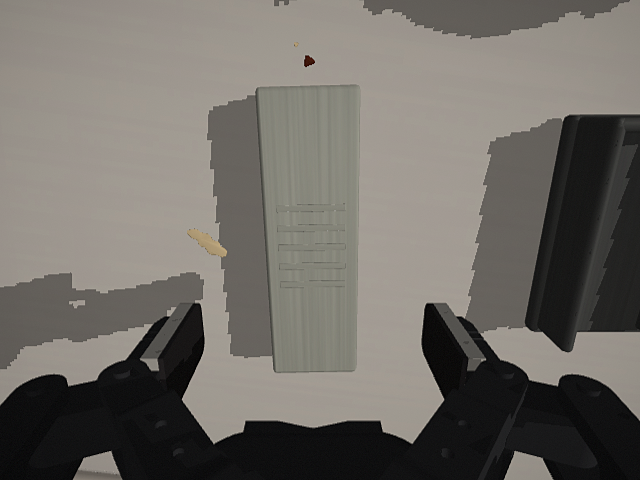

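Run:
```python
from h import *; from workcell import optics,observe
w=optics.grab_frame("wrist"); s=observe(); print(s['tcp_pos'],s['orientation'],w['orientation'])
g=cv2.cvtColor(w['frame'],cv2.COLOR_RGB2GRAY).astype(int)
P=lambda u,v: plane(w,u,v,.034)[:2]
ang=lambda d:np.degrees(np.arctan2(d[1],d[0]))
for r in (110,200,300,350): print(r,g[r,255:282].tolist(),g[r,348:366].tolist())
print(g[80:95,310].tolist(),g[365:378,315].tolist())
L=[P(259.5,110),P(274,350)];Rr=[P(359.5,110),P(356.5,350)]
print(ang(L[0]-L[1]),ang(Rr[0]-Rr[1]),(P(308.5,86)+P(315,371.5))/2)
```

```text
[ 0.51799962 -0.02186696  0.10601065] [-9.00664410e+01  2.89149885e-02 -8.20399693e+01] [-1.76453211e+01 -3.46804730e-02 -8.20532301e+01]
110 [104, 68, 79, 100, 121, 132, 129, 129, 132, 130, 129, 130, 132, 133, 132, 129, 129, 130, 132, 133, 132, 132, 132, 132, 131, 132, 132] [131, 134, 135, 135, 133, 134, 137, 138, 143, 147, 131, 158, 158, 156, 157, 156, 157, 156]
200 [101, 101, 100, 101, 101, 102, 105, 65, 85, 105, 130, 130, 132, 134, 132, 130, 134, 135, 133, 131, 129, 130, 132, 135, 137, 134, 133] [135, 136, 136, 136, 135, 136, 135, 141, 146, 134, 159, 157, 158, 157, 158, 158, 157, 157]
300 [100, 100, 99, 100, 102, 101, 102, 100, 101, 102, 100, 102, 104, 78, 75, 98, 121, 132, 132, 128, 127, 129, 131, 129, 126, 129, 128] [129, 128, 130, 131, 131, 132, 134, 141, 136, 159, 159, 158, 158, 157, 157, 158, 157, 157]
350 [100, 100, 100, 101, 100, 100, 100, 99, 101, 102, 100, 100, 100, 100, 101, 101, 89, 69, 93, 120, 132, 130, 128, 128, 129, 130, 127] [127, 126, 129, 130, 129, 134, 136, 130, 157, 157, 156, 156, 156, 155, 156, 154, 156, 156]
[155, 154, 155, 155, 157, 157, 159, 147, 115, 117, 125, 128, 132, 133, 133] [128, 128, 127, 127, 129, 130, 103, 148, 161, 156, 156, 156, 156]
9.150026874113475 9.351283416338756 [ 0.52040733 -0.02194493]
```

Emit:
send_rows(deltas=[{"dx": 0,"dy": 0,"dz": 0.002,"twist": -1.1,"grip": 100},{"dx": 0,"dy": 0.04,"dz": 0,"twist": 0,"grip": 100},{"dx": 0,"dy": 0.035,"dz": 0,"twist": 0,"grip": 100},{"dx": 0,"dy": 0.02,"dz": 0,"twist": 0,"grip": 100},{"dx": 0,"dy": 0.009,"dz": 0,"twist": 0,"grip": 100},{"dx": 0,"dy": 0,"dz": 0,"twist": 0,"grip": 75},{"dx": 0,"dy": 0,"dz": 0,"twist": 0,"grip": 68},{"dx": 0,"dy": 0,"dz": 0,"twist": 0,"grip": 68}], newtons=60)

```text
clock: 17.5
tcp_pos: [0.5205, -0.0216, 0.0031]
orientation: [-89.9, -0.0, -80.9]
ft_force: [-0.4, 0.7, 0.5]
finger_gap: 0.678
```

Emit:
send_rows(deltas=[{"dx": 0,"dy": 0,"dz": 0,"twist": 0,"grip": 30},{"dx": 0,"dy": 0,"dz": 0,"twist": 0,"grip": 30},{"dx": 0,"dy": 0,"dz": 0,"twist": 0,"grip": 30}])

```text
clock: 17.88
tcp_pos: [0.5206, -0.0216, 0.0033]
orientation: [-89.9, -0.0, -80.9]
ft_force: [-1.5, 1.3, 6.0]
finger_gap: 0.641
```

Emit:
send_rows(deltas=[{"dx": 0,"dy": -0.01,"dz": 0,"twist": 0,"grip": 30},{"dx": 0,"dy": -0.03,"dz": 0,"twist": 0,"grip": 30},{"dx": 0,"dy": -0.04,"dz": 0,"twist": 0,"grip": 30},{"dx": 0,"dy": -0.04,"dz": 0,"twist": 0,"grip": 30},{"dx": -0.046,"dy": 0,"dz": 0.008,"twist": 0,"grip": 30},{"dx": -0.046,"dy": 0,"dz": 0.008,"twist": 0,"grip": 30},{"dx": -0.046,"dy": 0,"dz": 0.008,"twist": 0,"grip": 30},{"dx": -0.046,"dy": 0,"dz": 0.008,"twist": 0,"grip": 30},{"dx": -0.046,"dy": 0,"dz": 0.008,"twist": 0,"grip": 30},{"dx": -0.046,"dy": 0,"dz": 0.008,"twist": 0,"grip": 30},{"dx": 0,"dy": 0,"dz": 0,"twist": 10.1,"grip": 30},{"dx": 0,"dy": 0,"dz": 0,"twist": 10.1,"grip": 30},{"dx": 0,"dy": 0,"dz": 0,"twist": 0,"grip": 30},{"dx": 0,"dy": 0,"dz": 0,"twist": 0,"grip": 30},{"dx": 0,"dy": 0,"dz": 0,"twist": 0,"grip": 30}])

```text
clock: 19.75
tcp_pos: [0.5241, 0.2584, 0.1225]
orientation: [-90.0, 0.0, -101.0]
ft_force: [0.2, 0.1, -1.4]
finger_gap: 0.65
```

Run:
```python
from h import *; from workcell import optics,observe
import pickle
w=optics.grab_frame("wrist"); cv2.imwrite("pics/w11.png",w['frame'][:,:,::-1]);pickle.dump(w,open('w11.pkl','wb'))
f=optics.grab_frame("side"); crop(f,270,450,270,390,4,"pics/s11.png")
s=observe(); print(s['clock'],s['tcp_pos'],s['orientation'],s['ft_force'],s['joint_positions'].round(1))
```

```text
19.85 [0.52408653 0.25840216 0.12238051] [-9.00012670e+01  8.03786393e-04 -1.01083814e+02] [ 1.00094516  0.553967   -1.04729183] [ 14.6  30.7  78.3   0.   70.9 115.7]
```

View pics/w11.png

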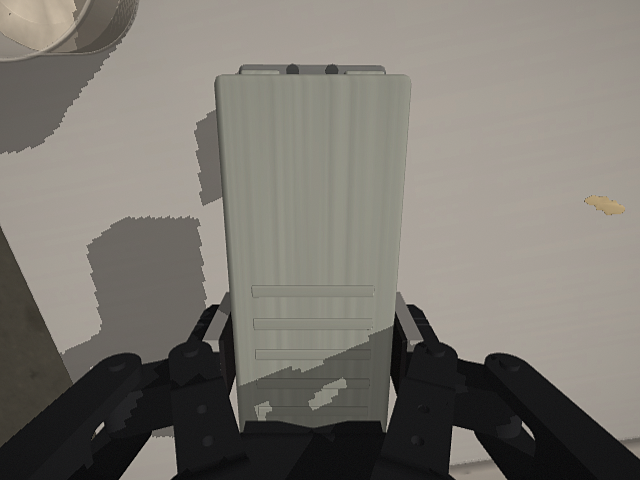

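View pics/s11.png

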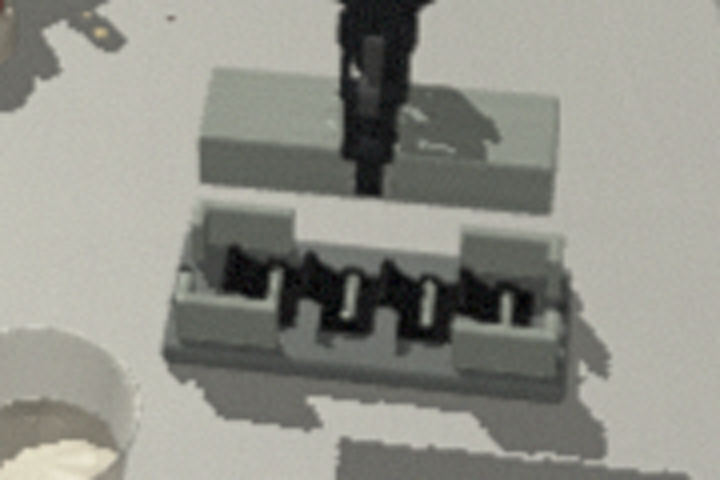

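Run:
```python
from h import *; import pickle
w=pickle.load(open('w11.pkl','rb')); crop(w,205,425,55,125,3.5,"pics/w11z.png")
g=cv2.cvtColor(w['frame'],cv2.COLOR_RGB2GRAY).astype(int)
for r in (100,150,200,250): print(r,g[r,212:236].tolist(),g[r,392:416].tolist())
print(g[60:85,260].tolist(),g[60:85,312].tolist(),g[60:85,365].tolist()); print(g[69,232:246].tolist(),g[69,378:392].tolist())
```

```text
100 [162, 164, 173, 110, 73, 88, 100, 109, 121, 132, 135, 135, 134, 134, 135, 135, 139, 137, 135, 134, 133, 134, 135, 136] [137, 136, 140, 141, 140, 140, 137, 138, 139, 140, 141, 139, 143, 144, 144, 144, 146, 139, 147, 163, 162, 161, 162, 161]
150 [106, 105, 104, 103, 105, 105, 108, 68, 82, 95, 105, 115, 127, 139, 136, 135, 135, 136, 139, 139, 138, 138, 136, 136] [144, 142, 141, 140, 140, 141, 141, 142, 142, 144, 145, 147, 148, 151, 129, 165, 165, 162, 163, 165, 166, 165, 165, 165]
200 [101, 97, 91, 156, 155, 169, 168, 166, 166, 171, 140, 72, 85, 99, 110, 121, 133, 137, 136, 135, 137, 139, 140, 141] [142, 141, 141, 142, 144, 143, 144, 146, 149, 149, 138, 166, 164, 165, 164, 164, 164, 164, 164, 164, 164, 164, 165, 164]
250 [164, 164, 164, 164, 164, 163, 164, 165, 164, 163, 164, 164, 166, 174, 110, 76, 91, 104, 115, 127, 139, 137, 136, 135] [142, 142, 142, 144, 146, 148, 150, 138, 165, 165, 164, 165, 164, 164, 164, 165, 164, 164, 164, 165, 164, 163, 165, 164]
[161, 161, 162, 170, 122, 98, 107, 108, 106, 97, 124, 139, 142, 145, 123, 125, 136, 137, 138, 137, 137, 136, 135, 135, 137] [160, 159, 159, 164, 150, 108, 104, 107, 107, 107, 106, 105, 105, 103, 116, 131, 141, 141, 140, 141, 140, 139, 139, 139, 140] [160, 160, 160, 162, 169, 109, 99, 108, 107, 106, 99, 133, 142, 146, 127, 131, 141, 141, 140, 140, 139, 137, 138, 137, 137]
[161, 161, 161, 161, 162, 165, 176, 86, 65, 79, 89, 93, 93, 97] [106, 106, 106, 108, 110, 110, 112, 166, 164, 160, 160, 160, 160, 160]
```

View pics/w11z.png

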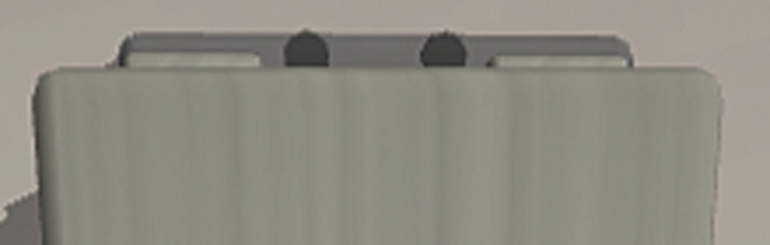

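Run:
```python
from h import *; import pickle
w=pickle.load(open('w11.pkl','rb')); 
P=lambda u,v,z: plane(w,u,v,z)[:2]
c=np.array([.5244,.2583]);a=np.radians(-11.1); ux=np.array([np.cos(a),np.sin(a)]); n=np.array([-ux[1],ux[0]])
B=lambda p:( ((p-c)@ux*1e3).round(2),((p-c)@n*1e3).round(2))
zt=.150
for r,l,q in((100,214.7,410.5),(150,218.7,406),(200,222.3,402.3),(250,225.8,399.5)):
    p=P(l,r,zt);s=P(q,r,zt); print(B(p),B(s),'mid',B((p+s)/2), np.linalg.norm(p-s))
print('end',B(P(312,74.3,zt)),'want 90')
print('guard outer',B(P(260,70.5,.044)),B(P(365,70.5,.044)),'corners',B(P(239,71,.044)),B(P(385.5,71,.044)),'legs in',B(P(279.3,72,.044)),B(P(345,72,.044)))
print('slab far',B(P(260,64.3,.014)),B(P(365,64.8,.014)),'want 108', B(P(239,66,.014)),B(P(385,66,.014)))
```

```text
(np.float64(81.32), np.float64(27.4)) (np.float64(81.37), np.float64(-28.59)) mid (np.float64(81.35), np.float64(-0.6)) 0.05598970181454013
(np.float64(67.33), np.float64(27.29)) (np.float64(67.37), np.float64(-28.35)) mid (np.float64(67.35), np.float64(-0.53)) 0.055639600836400065
(np.float64(52.21), np.float64(27.29)) (np.float64(52.23), np.float64(-28.34)) mid (np.float64(52.22), np.float64(-0.53)) 0.055632191686795875
(np.float64(35.81), np.float64(27.32)) (np.float64(35.82), np.float64(-28.62)) mid (np.float64(35.81), np.float64(-0.65)) 0.055946471334632535
end (np.float64(88.14), np.float64(-0.41)) want 90
guard outer (np.float64(100.4), np.float64(27.57)) (np.float64(100.46), np.float64(-29.0)) corners (np.float64(100.14), np.float64(38.89)) (np.float64(100.22), np.float64(-40.06)) legs in (np.float64(99.67), np.float64(17.19)) (np.float64(99.7), np.float64(-18.24))
slab far (np.float64(107.08), np.float64(31.23)) (np.float64(106.87), np.float64(-32.76)) want 108 (np.float64(106.12), np.float64(44.07)) (np.float64(106.21), np.float64(-44.99))
```

Emit:
send_rows(deltas=[{"dx": 0,"dy": 0.025,"dz": 0.0005,"twist": 0,"grip": 30},{"dx": 0,"dy": 0.025,"dz": 0,"twist": 0,"grip": 30},{"dx": 0,"dy": 0.015,"dz": 0,"twist": 0,"grip": 30},{"dx": 0,"dy": 0,"dz": 0,"twist": 0,"grip": 30},{"dx": 0,"dy": 0,"dz": 0,"twist": 0,"grip": 30}])

```text
clock: 20.48
tcp_pos: [0.5251, 0.2585, 0.0582]
orientation: [-89.9, 0.0, -101.1]
ft_force: [-0.8, 0.1, -0.7]
finger_gap: 0.645
```

Run:
```python
from h import *; from workcell import optics,observe
import pickle
w=optics.grab_frame("wrist"); cv2.imwrite("pics/w12.png",w['frame'][:,:,::-1]);pickle.dump(w,open('w12.pkl','wb'))
s=observe(); print(s['clock'],s['tcp_pos'],s['orientation'],s['ft_force'])
```

```text
20.525 [0.52509352 0.25853405 0.05828941] [-8.99085287e+01  4.28500955e-02 -1.01128620e+02] [-0.56998712  0.2390229  -1.10184248]
```

View pics/w12.png

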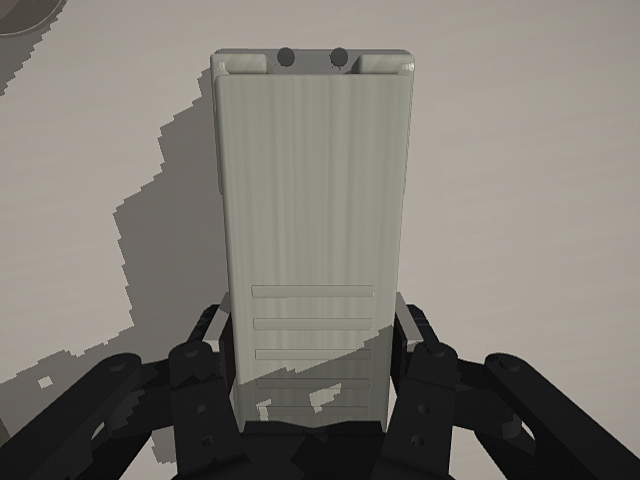

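Emit:
send_rows(deltas=[{"dx": 0,"dy": 0.008,"dz": 0,"twist": 0,"grip": 30},{"dx": 0,"dy": 0.006,"dz": 0,"twist": 0,"grip": 30},{"dx": 0,"dy": 0.006,"dz": 0,"twist": 0,"grip": 30},{"dx": 0,"dy": 0,"dz": 0,"twist": 0,"grip": 30}])

```text
clock: 21.02
tcp_pos: [0.5243, 0.2583, 0.0367]
orientation: [-90.1, -0.0, -101.1]
ft_force: [0.2, 0.7, -1.6]
finger_gap: 0.644
```

No contact force; it is between the guards. Lower further.

Emit:
send_rows(deltas=[{"dx": 0,"dy": 0.006,"dz": 0,"twist": 0,"grip": 30},{"dx": 0,"dy": 0.005,"dz": 0,"twist": 0,"grip": 30},{"dx": 0,"dy": 0.004,"dz": 0,"twist": 0,"grip": 30},{"dx": 0,"dy": 0,"dz": 0,"twist": 0,"grip": 30},{"dx": 0,"dy": 0,"dz": 0,"twist": 0,"grip": 30}])

```text
clock: 21.65
tcp_pos: [0.5246, 0.2584, 0.0224]
orientation: [-90.0, 0.0, -101.1]
ft_force: [0.1, 0.3, -1.2]
finger_gap: 0.645
```

Emit:
send_rows(deltas=[{"dx": 0,"dy": 0.002,"dz": 0,"twist": 0,"grip": 30},{"dx": 0,"dy": 0.002,"dz": 0,"twist": 0,"grip": 30},{"dx": 0,"dy": 0,"dz": 0,"twist": 0,"grip": 30},{"dx": 0,"dy": 0,"dz": 0,"twist": 0,"grip": 30}])

```text
clock: 22.15
tcp_pos: [0.5246, 0.2584, 0.0183]
orientation: [-90.0, 0.0, -101.1]
ft_force: [0.4, -0.1, -2.2]
finger_gap: 0.645
```

Emit:
send_rows(deltas=[{"dx": 0,"dy": 0.001,"dz": 0,"twist": 0,"grip": 30},{"dx": 0,"dy": 0.0005,"dz": 0,"twist": 0,"grip": 30},{"dx": 0,"dy": 0,"dz": 0,"twist": 0,"grip": 30},{"dx": 0,"dy": 0,"dz": 0,"twist": 0,"grip": 30}])

```text
clock: 22.65
tcp_pos: [0.5246, 0.2584, 0.0173]
orientation: [-90.0, 0.0, -101.1]
ft_force: [-2.5, -0.8, 6.1]
finger_gap: 0.641
```

Seated at exactly the predicted height. Release and rise.

Emit:
send_rows(deltas=[{"dx": 0,"dy": 0,"dz": 0,"twist": 0,"grip": 75},{"dx": 0,"dy": 0,"dz": 0,"twist": 0,"grip": 95},{"dx": 0,"dy": 0,"dz": 0,"twist": 0,"grip": 95},{"dx": 0,"dy": 0,"dz": 0,"twist": 0,"grip": 95},{"dx": 0,"dy": -0.02,"dz": 0,"twist": 0,"grip": 95},{"dx": 0,"dy": -0.05,"dz": 0,"twist": 0,"grip": 95},{"dx": 0,"dy": -0.06,"dz": 0,"twist": 0,"grip": 95},{"dx": 0,"dy": -0.06,"dz": 0,"twist": 0,"grip": 95},{"dx": 0,"dy": -0.02,"dz": -0.05,"twist": 0,"grip": 95},{"dx": 0,"dy": 0,"dz": -0.05,"twist": 0,"grip": 95},{"dx": 0,"dy": 0,"dz": 0,"twist": 0,"grip": 95},{"dx": 0,"dy": 0,"dz": 0,"twist": 0,"grip": 95}])

```text
clock: 24.15
tcp_pos: [0.4268, 0.2777, 0.227]
orientation: [-90.0, 0.0, -101.1]
ft_force: [-0.7, -0.2, -0.9]
finger_gap: 0.954
```

Run:
```python
from h import *; from workcell import optics,observe
w=optics.grab_frame("wrist"); cv2.imwrite("pics/w13.png",w['frame'][:,:,::-1])
f=optics.grab_frame("side"); crop(f,290,430,290,390,5,"pics/s13.png")
t=optics.grab_frame("top"); cv2.imwrite("pics/t13.png",t['frame'][:,:,::-1])
s=observe(); print(s['clock'],s['tcp_pos'],s['ft_force'])
```

```text
24.3 [0.42731681 0.27748759 0.22646071] [ 0.20604433  0.73562478 -0.18477273]
```

View pics/w13.png

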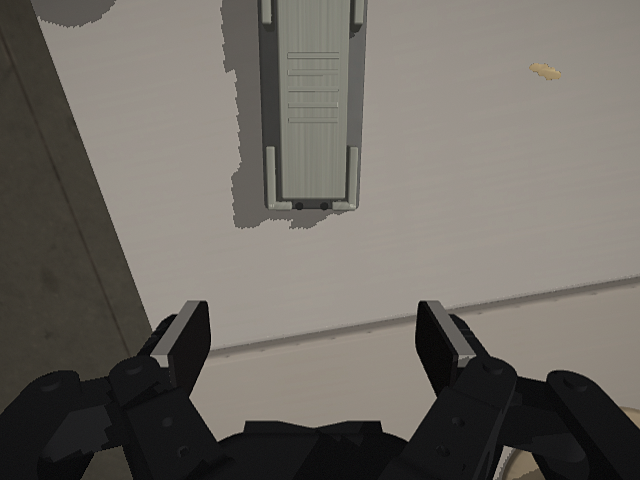

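View pics/s13.png

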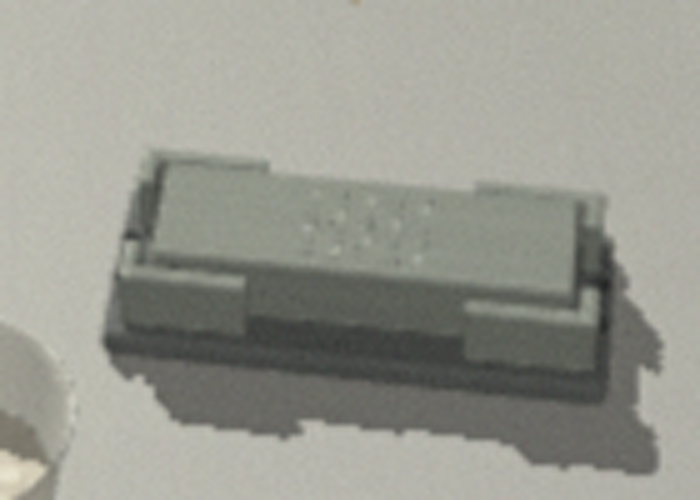

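View pics/t13.png

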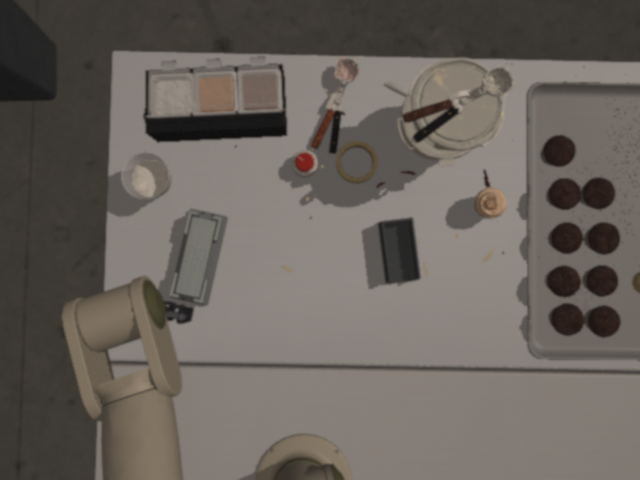

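The cover lies level between all four guards, with its top just above the guard tops. The bystanders are at the same pixels as before: timer (304,162), tape (356,162), cup (146,177), cupcake (490,203).

```bash
python3 -c "
from workcell import job_done; print(job_done())"
```

```text
the job is handed in; nothing more can be done
None
```

I did the job in the order asked and handed it in at about 24 s of robot time.

- **Switches:** One unbroken drag of the shut fingertips, 40–42 mm above the table, folded all four paddles over to +x. The wrist and side pictures showed all four folded before I touched the cover, and again just before I lowered it.
- **Cover:** I lifted it level out of the cradle by its free end, set it on the open table and let go. I then took it again across its middle and lowered it between the guards, with no contact force on the way down. It met the slab where I expected: the TCP was at 17.3 mm, which puts the cover's underside at 14 mm.
- **Last pictures:** The cover lies level on the box inside all four corner guards. The four bystanders are at their starting pixels, and the gripper is open and clear of everything.
- **Disagreements:**
  - The wrist camera measured the cover about 1° turned after I set it down, compared with the yaw it had in the grip. I corrected this before regrasping.
  - The longitudinal fit check disagreed by about 1–2 mm, within the 3 mm play.
- **Not checked:** I did not measure the final tilt beyond looking at the pictures, and the paddles can't be seen under the cover.

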